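# Press the ticket holder home behind the stock-shelf lip

### The arm

A 7-joint arm with a two-finger parallel gripper is mounted at the origin on the work surface. World frame = base frame: x ahead of the robot, y to its left, z up, the work surface at z = 0. Lengths are in m, angles in degrees, forces in N, time in s.
With the tool pointing down it reaches from about 0.4 to 0.85 m from the base axis. Payload 4.5 kg.
Tool frame: the origin (TCP) lies at the very end of the fingers, on their centre line; the grasp point (between the pads) lies 19 mm behind it; y points along the fingers, z is the direction in which the jaws open and shut, and the axes are right-handed (so a half turn about y gives the same grasp; the last joint's range is limited). The gripper opens to 88 mm and grips with 3 to 60 N. Pads are 18 mm wide; open, the fingers measure 123 mm over their backs; the gripper's body (75 mm by 187 mm) begins 45 mm behind the grasp point.
Start: joints at [-67.391, 39.483, -11.15, 89.685, 9.013, 51.709, -12.324], TCP at [0.221, 0.585, 0.239] pointing down, gripper open.
Joint ranges: [-172.22, 172.22], [-26.19, 119.32], [-84.43, 86.54], [7.71, 146.69], [-57.33, 237.33], [2.42, 119.75], [-152.13, 152.13]. Speed limits (degrees/s): [147.25, 147.25, 180, 180, 180, 180, 180].

### API

Orientations are given as a 3x3 rotation matrix whose columns are the frame's x, y, z axes.
In Python, from plant import env, solver, sensors, vision gives the robot as it stands. The module is installed in compiled form; this text tells all that it offers. Calls block until the motion is done:
- env.goto(position, orientation): joint-space move of the TCP to a pose.
- env.movel(position, ori=None, feed=0.15): straight line of the TCP; ori=None keeps the orientation; feed is the mean speed in m/s.
- env.move_joints(angles): joint-space move.
- env.move_gripper(opening): finger opening in m; the grip force is fixed at half the most; returns when the fingers have stopped.
- env.sleep(seconds).
- solver.ik(position, orientation): joint angles nearest the present ones, or None.
- sensors.get_state(): the state.
- vision.grab_frame(name): name is "scene" or "side" or "wrist"; returns the picture (480x640x3 uint8, red, green, blue); there is no depth.
- vision.camera_model(name): a dict with "K" (3x3 intrinsics, pixels), "eye" and "orientation" of the camera in the world. Camera axes: x right, y down, z forward; pixel columns grow to the right and rows downward; lengths in m; the calibration is good to about 2 mm. A picture is of the moment at which its call begins: read the wrist's pose just before it. camera_model takes no time and is no camera call; for the wrist camera it gives the pose at the moment of the call.
A pose or a line that the arm cannot do raises env.MotionError and nothing moves.
- env.sign_off(): hands the job in, once; it reports no verdict.
The state is a dict: "t": time; "joints": joint angles; "joint_vel": joint speeds; "joint_efforts": joint torques, N m; "tcp_pos": TCP position; "eef_rot": TCP orientation; "wrist_force": force on the tool from outside, world axes, zero at the start; "moment": the same for the moment, N m; "width": finger opening in m.
Only numpy, scipy, OpenCV 4.12 (cv2) and the standard library are available. Lean on these libraries where they do the work, as an engineer would, in place of code of your own. Each camera call takes 0.05 s, during which the arm holds its last target.

### The job

Pick up the loose yellow ticket holder and set it upright on the narrow raised edge of the stock shelf, in front of the empty metal channel, with its tongue pointing in. Then slide the tongue in under the channel's lip, feeling it push back the sprung stop hidden inside, until the holder's body is flush against the lip, and finish with the robot still holding it pressed home there, because it springs back out if let go. Leave the turned stub, the brass ferrule and the screwdriver where they are.

Things in the scene. Friction and masses are not known exactly. Their poses are not given: they have to be found in the camera images.
- holder_center (a point): Centre of the loose yellow holder's block: 30 mm deep (x), 40 wide (y), 64 tall (z), 80 g, upright on the bench, +x within 0.6 rad of away from the robot. From the foot of its +x face a metal tongue sticks out 24 mm (36 wide, 8 thick, undersides level). Here underside z=-32 mm, shoulder (+x face) x=+15, tongue tip x=+39. Grip across the 40 mm width, at half height or above.
- channel: Empty metal channel fixed on the shelf board, left or right half. Origin: on the board (60 mm above the bench), middle of the mouth, plane of the lip's front. +x points in (away from the robot, within 0.25 rad), z up. Mouth 44 mm wide, 10.5 high; lip top 16 mm above the board; 56 wide and 44 deep outside. In front 62 mm of flat board, open. Home: the holder's shoulder at x=0, underside at z=0.
- stop (a joint): Travel (m) of the sprung stop in the empty channel. At 0 (rest) its face is 12 mm behind the front of the lip; it moves along the channel's +x as the tongue pushes: 3.2 N at first touch, 0.4 N more per mm, 8 N at 0.012, where the holder's shoulder meets the solid lip. It springs back when let go.
- full_channel: The other channel, same shape and frame, 140 mm beside the empty one, with a blue holder fixed in it: a 30 x 40 x 64 mm block standing on the board in front of its lip.
- shelf: Wooden stock shelf, fixed: board 202 mm deep, 320 wide, top 60 mm above the bench. Origin on the bench below the plane of the lips, midway between the channels (at y = +70 and -70 mm). x as the channels'; front edge at x=-62 mm. From 84 mm behind the lips two black pipe parts lie across it, up to 26 mm above the board.
- stub: Bystander: short dark turned wooden stub standing on the bench, 38 mm across, 70 mm tall. Origin: centre of its underside.
- ferrule: Bystander: brass ferrule ring lying flat on the bench, 44 mm outside, 18 mm tall. Origin: centre of its underside.
- driver: Bystander: screwdriver with a red handle, 200 mm long and 26 mm thick, lying on the bench to the right of the shelf. Origin: mid-length, on the bench; x towards the tip.
There are look-alikes about, which are no part of the job. What is meant by the part that bears holder_center is not orange, and is the smaller of those in its own colour.

How it is judged (in metres and radians):
On the way:
1. the holder is set upright on the shelf edge in front of the empty channel, tongue pointing in and not yet against the stop (contact force between holder and shelf above 0.1 N and x of holder_center in the frame of channel between -0.075 and -0.03 m and y of holder_center in the frame of channel between -0.03 and 0.03 m and z of holder_center in the frame of channel below 0.037 m and angle between holder_center's own z axis and vertical below 0.15 rad), for 0.1 s.
At the end, for the whole second after the job is handed in: The robot's fingers hold the yellow holder still, its tongue under the lip of the empty channel, upright and square to it (0.12 rad), its body flush with the lip within 3 mm, and the sprung stop pushed in by at least 9 mm (over 4 N on it) (value of joint stop above 0.009 m and contact force between holder and stop above 4 N and x of holder_center in the frame of channel between -0.018 and -0.012 m and y of holder_center in the frame of channel between -0.007 and 0.007 m and z of holder_center in the frame of channel between 0.027 and 0.037 m and angle between the x axis of holder_center and the x axis of channel, either way round below 0.12 rad and angle between holder_center's own z axis and vertical below 0.12 rad and contact force between the fingers and holder above 2 N and linear speed of holder below 0.02 m/s); the arm keeps its last pose, push and grip.
It fails at once if the stub is pushed away or knocked over (distance of stub from where it was at the start of the episode above 0.03 m or angle between stub's own z axis and vertical above 0.5 rad).
It fails at once if the ferrule is pushed away (distance of ferrule from where it was at the start of the episode above 0.03 m).
It fails at once if the screwdriver is pushed away (distance of driver from where it was at the start of the episode above 0.03 m).
It also fails if it takes over 38 s, if anything falls off the work surface, if the arm or the gripper's body presses on something with over 40 N, if the wrist force passes 120 N, or if a joint passes its speed limit or range.

## Working session

There is one attempt and no reset: what is moved stays moved. The work goes in short steps, each a Python script; the robot and the scene stay as the last script left them, time stands still between calls to the robot, and variables do not carry over. Pictures are saved under pics/ and viewed, and the job is handed in when it is done.

```bash
mkdir -p pics; ls; python3 - <<'E'
from plant import env, solver, sensors, vision
import cv2,numpy as np
s=sensors.get_state();print(s['t'],s['tcp_pos'],s['eef_rot'],s['width'])
for n in ["scene","side","wrist"]:
    m=vision.camera_model(n);print(n,m['K'],m['eye'],m['orientation'])
    cv2.imwrite(f'pics/{n}0.png',vision.grab_frame(n)[:,:,::-1])
E
```

```text
pics
0.0 [0.22045131 0.5841599  0.23792103] [[ 9.35649691e-01 -5.19117453e-04  3.52929717e-01]
 [-3.52930076e-01 -1.74144608e-03  9.35648080e-01]
 [ 1.28896823e-04 -9.99998349e-01 -1.81259565e-03]] 0.08825319053814183
scene [[584.58850268   0.         318.998077  ]
 [  0.         584.58850268 245.801518  ]
 [  0.           0.           1.        ]] [ 1.40045042 -0.53002265  0.80097296] [[ 0.4866407   0.52046103 -0.70164175]
 [ 0.87347955 -0.30334129  0.38081169]
 [-0.01463927 -0.79818819 -0.60223028]]
side [[519.78200379   0.         319.28570412]
 [  0.         519.78200379 244.26023617]
 [  0.           0.           1.        ]] [0.35182583 0.51717905 0.83321606] [[-0.96380636 -0.19545353  0.18131525]
 [-0.26611406  0.7464751  -0.60988378]
 [-0.01614338 -0.63606041 -0.77147038]]
wrist [[406.01585479   0.         313.81923762]
 [  0.         406.01585479 235.94383448]
 [  0.           0.           1.        ]] [0.15907927 0.60745091 0.38427783] [[ 3.52890559e-01  9.03265453e-01  2.44089686e-01]
 [ 9.35664184e-01 -3.40423304e-01 -9.29758515e-02]
 [-8.88057368e-04  2.61196277e-01 -9.65285303e-01]]
```

View pics/scene0.png

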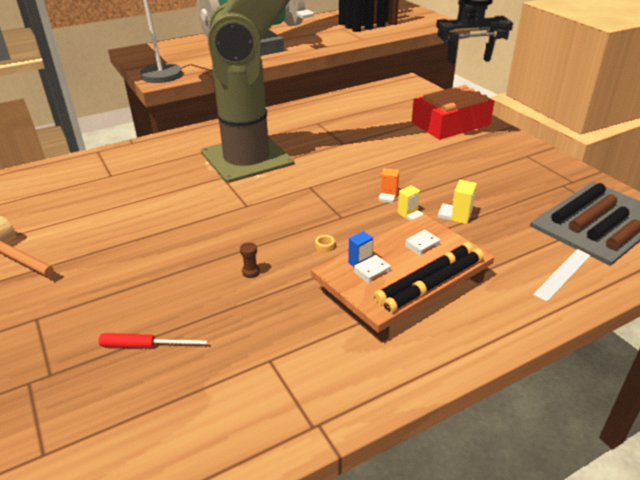

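View pics/side0.png

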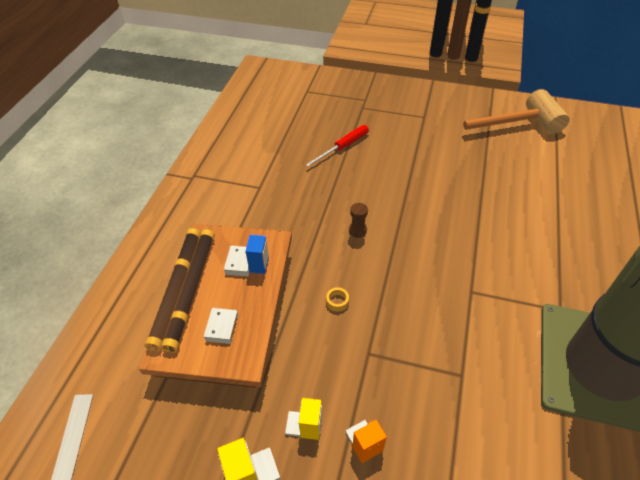

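View pics/wrist0.png

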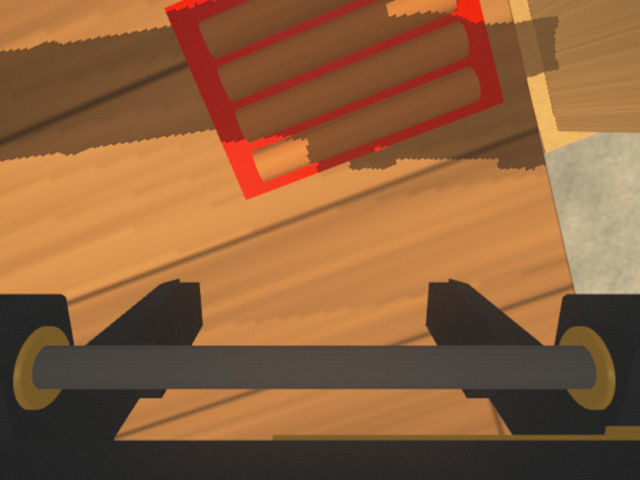

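Candidates: yellow A is at scene (409,202) / side (310,418). Yellow B is at scene (463,201) / side (237,460). Orange is at scene (390,182) / side (369,441). A looks like the smaller yellow one, so I'll check it in an enlarged crop and measure it.

```bash
cat > h.py <<'E'
import cv2,numpy as np
from plant import env, solver, sensors, vision
def ray(m,px,z):
    K=np.array(m['K']);R=np.array(m['orientation']);e=np.array(m['eye'])
    px=np.atleast_2d(px).astype(float)
    d=np.c_[px,np.ones(len(px))]@np.linalg.inv(K).T@R.T
    return e+d*((z-e[2])/d[:,2])[:,None]
def proj(m,P):
    K=np.array(m['K']);R=np.array(m['orientation']);e=np.array(m['eye'])
    c=(np.atleast_2d(P)-e)@R; p=c@K.T; return p[:,:2]/p[:,2:]
E
python3 - <<'E'
from h import *
a=cv2.imread('pics/scene0.png')[160:320,300:500]; b=cv2.imread('pics/side0.png')[215:480,140:400]
cv2.imwrite('pics/cropA.png',cv2.resize(a,None,fx=4,fy=3.75*4/3.75*.9375,interpolation=cv2.INTER_CUBIC)[:600])
cv2.imwrite('pics/cropB.png',cv2.resize(b,None,fx=2.26,fy=2.26,interpolation=cv2.INTER_CUBIC))
for n,px in (('side',[[310,405],[232,447],[291,424],[255,240]]),('scene',[[408,193],[465,186]])):
    m=vision.camera_model(n);print(n,ray(m,px,.064).round(3).tolist())
E
```

```text
side [[0.462, 0.22, 0.064], [0.554, 0.31, 0.064], [0.481, 0.255, 0.064], [0.656, -0.07, 0.064]]
scene [[0.467, 0.219, 0.064], [0.51, 0.356, 0.064]]
```

View pics/cropA.png

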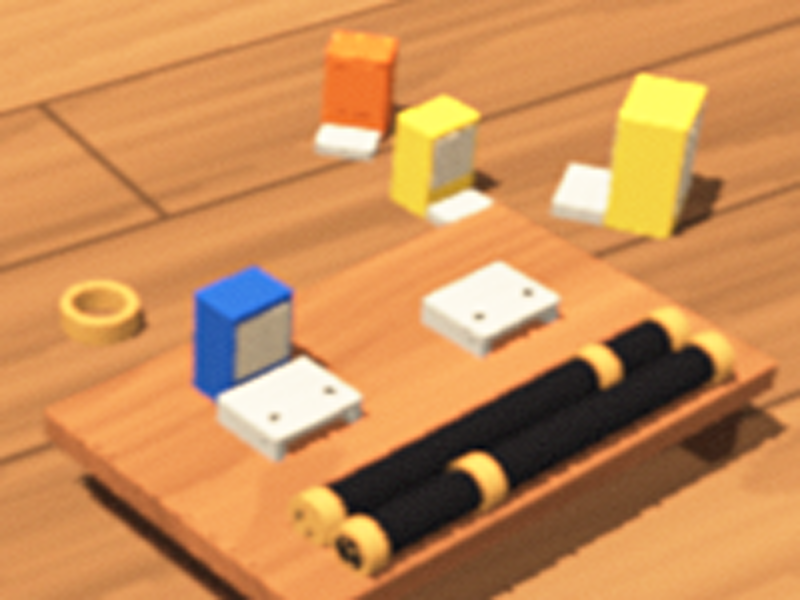

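View pics/cropB.png

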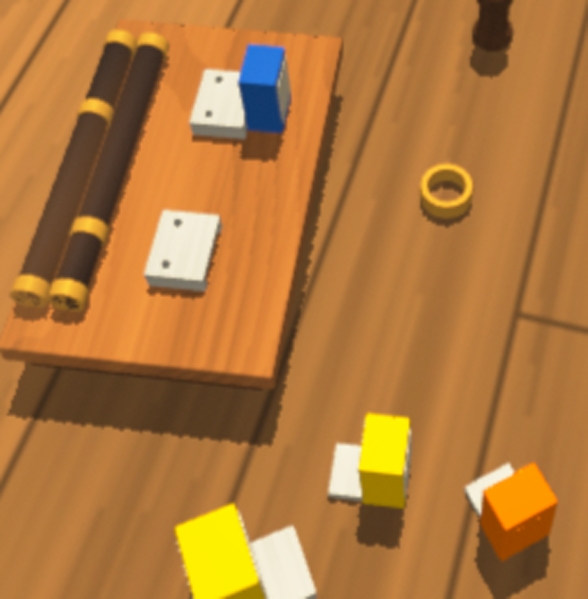

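Crop confirms A: the smaller yellow holder (not orange, shorter than B, tongue pointing away from the robot toward the shelf). Its top-face rays from the two views agree at z=64 mm. The left channel is the empty one. Next I'll get a close wrist view of both.

```bash
python3 - <<'E'
from h import *
R=np.array([[1,0,0],[0,0,1],[0,-1,0]],float)
print(solver.ik([.46,.17,.26],R))
env.goto([.46,.17,.26],R)
m=vision.camera_model('wrist'); im=vision.grab_frame('wrist')
cv2.imwrite('pics/wrist1.png',im[:,:,::-1])
import pickle;pickle.dump((m,im),open('w1.pkl','wb'))
s=sensors.get_state();print(s['t'],s['tcp_pos'],s['joints'],s['wrist_force'])
E
```

```text
[-12.40453294  28.55776821 -20.22024787 110.57893993  13.96104085
  43.22320505  49.40002056]
1.95 [0.45985158 0.17133922 0.26004519] [-12.4937028   28.57354264 -20.2755822  110.54418306  13.95145878
  43.21843489  49.38458744] [0.79857986 0.50614962 0.07412963]
```

View pics/wrist1.png

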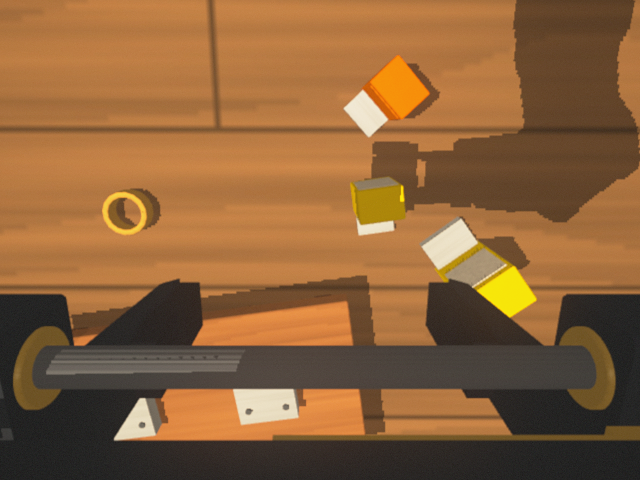

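The wrist camera faces back toward the robot in this orientation: holder at (378,204) with its tongue below it, channel hidden behind the gripper at (266,405). A half turn of the tool gives the same grasp and lets the camera look at the channel.

```bash
python3 - <<'E'
from h import *
R=np.array([[-1,0,0],[0,0,-1],[0,-1,0]],float)
env.goto([.50,.12,.25],R)
m=vision.camera_model('wrist'); im=vision.grab_frame('wrist')
cv2.imwrite('pics/wrist2.png',im[:,:,::-1])
import pickle;pickle.dump((m,im),open('w2.pkl','wb'))
s=sensors.get_state();print(s['t'],s['tcp_pos'],s['joints'],m['eye'])
im=cv2.imread('pics/wrist1.png')[160:260,330:430];cv2.imwrite('pics/c1.png',cv2.resize(im,None,fx=6,fy=6,interpolation=cv2.INTER_NEAREST))
im=cv2.imread('pics/side0.png')[390:450,275:335];cv2.imwrite('pics/c2.png',cv2.resize(im,None,fx=10,fy=10,interpolation=cv2.INTER_NEAREST))
E
```

```text
3.9583 [0.49987012 0.12017331 0.24989216] [-39.07162208  34.08407001  33.66461292 109.23483312 -26.31756893
  44.52328651 -80.71239134] [0.56772433 0.11972117 0.39616436]
```

View pics/wrist2.png

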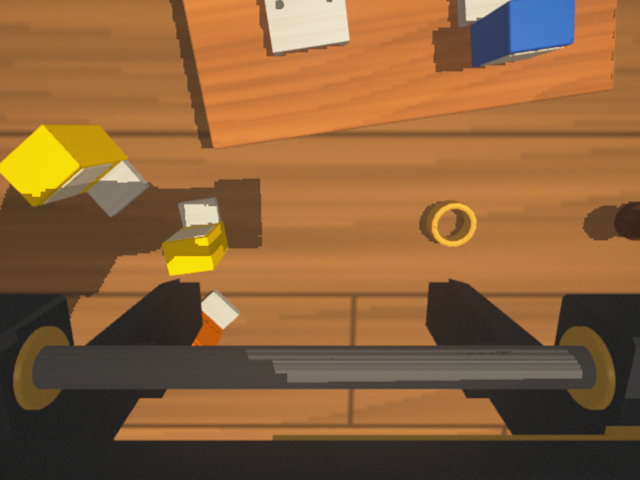

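View pics/c1.png

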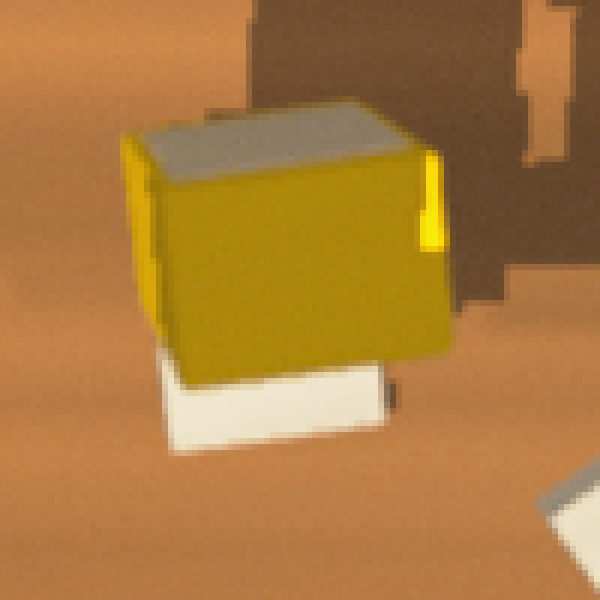

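View pics/c2.png

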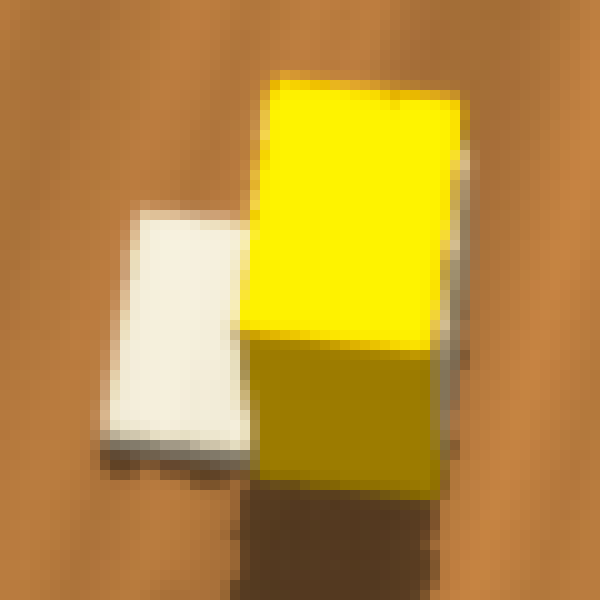

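```bash
python3 - <<'E'
from h import *
import pickle
def rep(n,P):
    e=[np.linalg.norm(P[(i+1)%4]-P[i])*1e3 for i in range(4)]
    print(n,P.mean(0).round(4),np.round(e,1),(P*1000).round(1)[:,:2].tolist())
    return P
m1,_=pickle.load(open('w1.pkl','rb'));ms=vision.camera_model('side')
# order: -x+? corners
P=rep('h wrist',ray(m1,np.array([(165,182),(425,150),(452,350),(187,387)])/6+[330-.4,160-.4],.064))
d=(P[3]+P[2]-P[0]-P[1]);e=P[1]+P[2]-P[0]-P[3];print('yaw',np.arctan2(d[1],d[0]),np.arctan2(-e[0],e[1]))
Q=rep('h side',ray(ms,np.array([(270,80),(462,98),(437,350),(240,330)])/10+[275-.5,390-.5],.064))
d=(Q[0]+Q[3]-Q[1]-Q[2]);e=Q[3]+Q[2]-Q[1]-Q[0];print('yaw',np.arctan2(d[1],d[0]),np.arctan2(-e[0],e[1]))
im=cv2.imread('pics/wrist2.png')[0:70,250:365];cv2.imwrite('pics/c3.png',cv2.resize(im,None,fx=6.5,fy=6.5,interpolation=cv2.INTER_NEAREST))
im=cv2.imread('pics/side0.png')[295:355,195:245];cv2.imwrite('pics/c4.png',cv2.resize(im,None,fx=10,fy=10,interpolation=cv2.INTER_NEAREST))
im=cv2.imread('pics/scene0.png')[215:265,390:450];cv2.imwrite('pics/c5.png',cv2.resize(im,None,fx=10,fy=10,interpolation=cv2.INTER_NEAREST))
E
```

```text
h wrist [0.4588 0.2284 0.064 ] [36.8 29.4 38.4 30. ] [[446.4, 207.8], [441.8, 244.2], [470.7, 249.8], [476.2, 211.8]]
yaw 0.16251624121865565 0.1349552186736983
h side [0.4595 0.2285 0.064 ] [29.8 39.3 29.7 39.2] [[477.6, 211.6], [448.2, 206.7], [441.4, 245.4], [470.7, 250.2]]
yaw 0.16347840482422957 0.1743676637533302
```

View pics/c3.png

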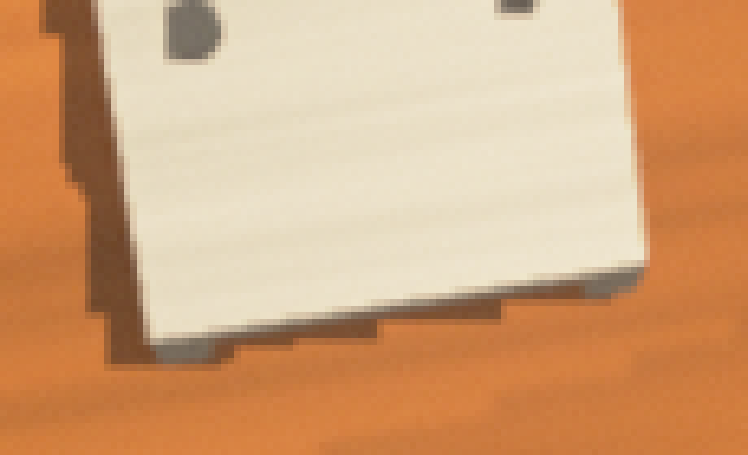

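View pics/c4.png

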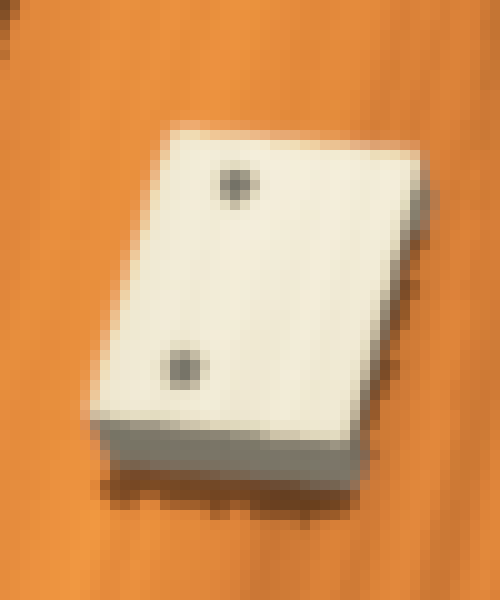

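View pics/c5.png

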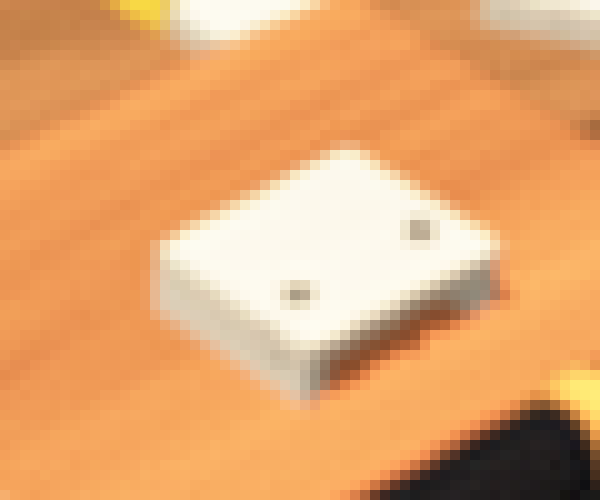

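```bash
python3 - <<'E'
from h import *
import pickle
m2,_=pickle.load(open('w2.pkl','rb'));ms=vision.camera_model('side');mc=vision.camera_model('scene')
def rep(n,P): # order front-y, front+y, back+y, back-y
    f=(P[0]+P[1])/2; e=P[1]-P[0]
    print(n,'front mid',f.round(4),'len',[round(np.linalg.norm(P[(i+1)%len(P)]-P[i])*1e3,1) for i in range(len(P))],'yaw front',np.arctan2(-e[0],e[1]).round(3),
     'depth yaw', (lambda d:np.arctan2(d[1],d[0]).round(3))(P[2]+P[3]-P[0]-P[1]) if len(P)==4 else '')
rep('wrist',ray(m2,np.array([(645,265),(150,342)])/6.5+[249.5,-.5],.076))
rep('side',ray(ms,np.array([(420,152),(352,442),(92,414),(172,130)])/10+[194.5,294.5],.076))
rep('scene',ray(mc,np.array([(160,245),(345,150),(497,245),(318,352)])/10+[389.5,214.5],.076))
# shelf front edge in wrist2 at z=.06
P=ray(m2,np.array([(213,147.5),(613,88)]),.06);e=P[0]-P[1];print('edge',P.round(3).tolist(),np.arctan2(-e[0],e[1]))
E
```

```text
wrist front mid [0.6239 0.1224 0.076 ] len [np.float64(55.8), np.float64(55.8)] yaw front 0.143 depth yaw 
side front mid [0.6237 0.1226 0.076 ] len [np.float64(56.3), np.float64(44.1), np.float64(55.6), np.float64(43.6)] yaw front 0.171 depth yaw 0.149
scene front mid [0.6221 0.1226 0.076 ] len [np.float64(54.6), np.float64(43.7), np.float64(55.4), np.float64(46.4)] yaw front 0.147 depth yaw 0.139
edge [[0.551, 0.202, 0.06], [0.597, -0.113, 0.06]] 0.14431079423823748
```

```bash
python3 - <<'E'
from h import *
import pickle
m1,_=pickle.load(open('w1.pkl','rb'));ms=vision.camera_model('side');mc=vision.camera_model('scene')
for z in (.075,.083,.09):
  print(z,'B side',(ray(ms,[(219,446),(243,440),(254,471),],z)*1e3).round()[:,:2].tolist(),'scene',(ray(mc,[(460,179),(476,181),(473,191),(454,189)],z)*1e3).round()[:,:2].tolist())
print('B tongue base',(ray(m1,[(421,245),(459,217),(478,238)],.01)*1e3).round())
print('orange',(ray(ms,[(355,440),(372,422),(385,438),(370,452)],.064)*1e3).round())
E
```

```text
0.075 B side [[569.0, 316.0], [539.0, 299.0], [509.0, 336.0]] scene [[492.0, 353.0], [519.0, 380.0], [550.0, 344.0], [521.0, 311.0]]
0.083 B side [[567.0, 319.0], [537.0, 302.0], [507.0, 337.0]] scene [[502.0, 344.0], [529.0, 370.0], [560.0, 334.0], [531.0, 302.0]]
0.09 B side [[565.0, 320.0], [535.0, 304.0], [506.0, 339.0]] scene [[511.0, 335.0], [537.0, 361.0], [568.0, 326.0], [539.0, 294.0]]
B tongue base [[511. 280.  10.]
 [482. 316.  10.]
 [503. 338.  10.]]
orange [[383. 253.  64.]
 [365. 221.  64.]
 [342. 239.  64.]
 [359. 264.  64.]]
```

Holder is at (0.459, 0.2285), yaw ≈ 0.16. Channel is at (0.6237, 0.1225), yaw ≈ 0.147, and all views agree within about 1.5 mm. B and orange clear the gripper body, so I'm grasping now.

```bash
cat >> h.py <<'E'
def RT(p):
    c,s=np.cos(p),np.sin(p); return np.array([[-c,0,s],[-s,0,-c],[0,-1,0.]])
CH=np.array([.6236,.1225,.06]); CY=.147
def chp(x,y,z,o=None):  # channel -> world
    c,s=np.cos(CY),np.sin(CY); return CH+[c*x-s*y,s*x+c*y,z]
def st(tag):
    s=sensors.get_state(); print(tag,round(s['t'],2),'tcp',s['tcp_pos'].round(4),'F',np.round(s['wrist_force'],2),'M',np.round(s['moment'],2),'w',round(s['width'],4)); return s
E
python3 - <<'E'
from h import *
R=RT(.162)
env.move_gripper(.07)
env.goto([.459,.2285,.12],R); st('above')
env.movel([.459,.2285,.018],feed=.1); st('down')
env.move_gripper(0.0); st('grip')
env.movel([.459,.2285,.025],feed=.05); st('lift')
cv2.imwrite('pics/wrist3.png',vision.grab_frame('wrist')[:,:,::-1])
E
```

```text
above 5.15 tcp [0.4604 0.2274 0.1207] F [-0.4  -0.3   0.12] M [-0.05  0.12 -0.02] w 0.07
down 6.32 tcp [0.4594 0.2286 0.0185] F [ 0.49 -0.09 -0.6 ] M [ 0.07  0.09 -0.03] w 0.0699
grip 6.88 tcp [0.4591 0.2286 0.0182] F [-0.36  0.06  1.35] M [0.01 0.14 0.07] w 0.0396
lift 7.17 tcp [0.4592 0.2285 0.0253] F [-0.33 -0.74 -0.96] M [-0.03  0.14 -0.  ] w 0.0399
```

View pics/wrist3.png

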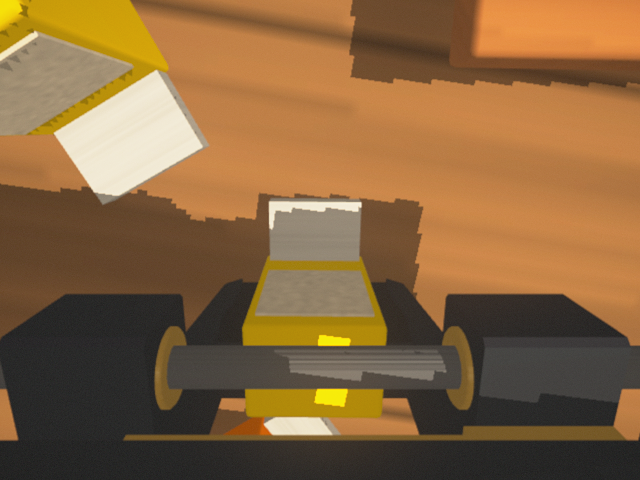

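```bash
python3 - <<'E'
from h import *
m=vision.camera_model('wrist'); s=sensors.get_state()
dz=s['tcp_pos'][2]-.0182
c=np.array([np.cos(.162),np.sin(.162)]);n=np.array([-c[1],c[0]])
for name,px,z in (('tip',[(269.5,200),(361,200)],.008+dz),('topfront',[(244,327),(386,327)],.064+dz),('shoulder/tongue',[(270,258),(360,258)],.064+dz)):
    P=ray(m,px,z)[:,:2]-s['tcp_pos'][:2]; print(name,(P@c*1e3).round(1),(P@n*1e3).round(1))
env.movel([.459,.2285,.15],feed=.15)
g=chp(-.05,0,.018+.025)
env.goto(g,RT(CY)); st('pre')
m=vision.camera_model('wrist');im=vision.grab_frame('wrist');cv2.imwrite('pics/wrist4.png',im[:,:,::-1])
import pickle;pickle.dump((m,im),open('w4.pkl','wb'))
cv2.imwrite('pics/side4.png',vision.grab_frame('side')[200:440,100:420,::-1].repeat(2,0).repeat(2,1))
E
```

```text
tip [40.1 40.1] [ 16.6 -19.1]
topfront [14.9 14.9] [ 18.4 -20.4]
shoulder/tongue [34.7 34.7] [ 10.7 -12.7]
pre 8.91 tcp [0.5732 0.1154 0.102 ] F [-0.14  0.21 -1.19] M [0.01 0.15 0.02] w 0.0396
```

View pics/wrist4.png

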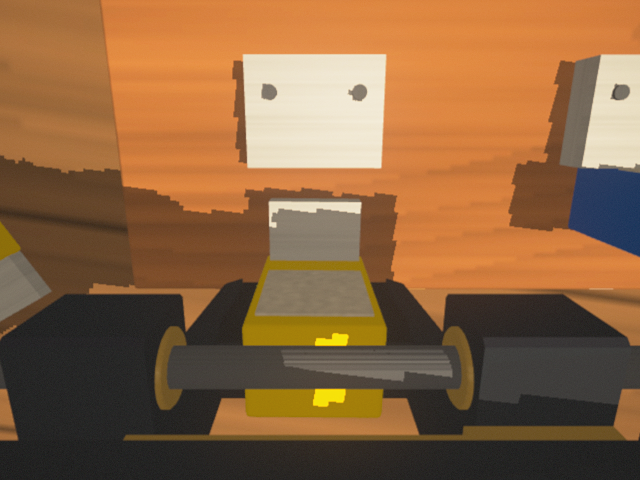

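View pics/side4.png

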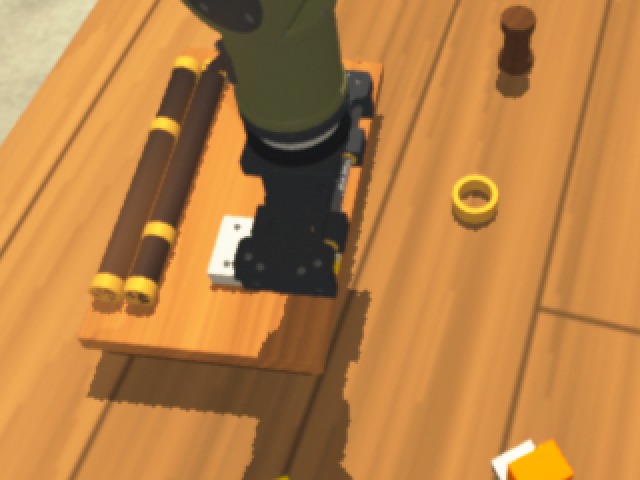

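```bash
python3 - <<'E'
from h import *
import pickle
m,im=pickle.load(open('w4.pkl','rb'));s=sensors.get_state()
g=im.min(2)
mask=(g>150).astype(np.uint8)
cs,_=cv2.findContours(mask[:185,200:430],cv2.RETR_EXTERNAL,cv2.CHAIN_APPROX_NONE)
c=max(cs,key=cv2.contourArea);a=cv2.approxPolyDP(c,4,True)[:,0]+[200,0];print('chan px',a.tolist())
R=s['eef_rot'];ax=-R[:2,0];n=-R[:2,2]
P=ray(m,a,.076)[:,:2]-s['tcp_pos'][:2];print('channel rel tool',(P@ax*1e3).round(1),(P@n*1e3).round(1))
T=ray(m,[(269.5,200),(361,200)],s['tcp_pos'][2]-.018+.008)[:,:2]-s['tcp_pos'][:2];print('tip',(T@ax*1e3).round(1),(T@n*1e3).round(1))
E
```

```text
chan px [[243, 55], [248, 167], [380, 167], [385, 54]]
channel rel tool [94.8 51.3 51.2 95. ] [ 25.1  25.1 -30.3 -30.5]
tip [40.2 40.1] [ 14.6 -20.8]
```

Tongue and channel are aligned: lateral offset 0.5 mm, yaw within about 0.005 rad, lip front 51 mm ahead of the tool. Next I'll lower it onto the board until I feel contact.

```bash
python3 - <<'E'
from h import *
p=chp(-.05,0.0003,0);f0=sensors.get_state()['wrist_force'][2]
env.movel([p[0],p[1],.081],ori=RT(CY),feed=.06)
z=.0795
while z>.074:
    env.movel([p[0],p[1],z],feed=.02); env.sleep(.05)
    s=st(f'{z:.4f}')
    if s['wrist_force'][2]-f0>2.5: break
    z-=.0008
env.sleep(.25); st('set')
cv2.imwrite('pics/wrist5.png',vision.grab_frame('wrist')[:,:,::-1])
E
```

```text
0.0795 9.82 tcp [0.5742 0.1155 0.0797] F [ 0.03  0.6  -0.74] M [-0.01  0.13 -0.02] w 0.04
0.0787 10.12 tcp [0.5741 0.1155 0.0787] F [-0.22  0.08 -0.44] M [-0.02  0.15  0.04] w 0.0394
0.0779 10.43 tcp [0.5742 0.1155 0.0782] F [-1.06 -0.09  4.03] M [ 0.02  0.31 -0.01] w 0.04
set 10.68 tcp [0.5743 0.1155 0.0782] F [-0.73 -0.39  3.9 ] M [-0.07  0.36  0.  ] w 0.0399
```

View pics/wrist5.png

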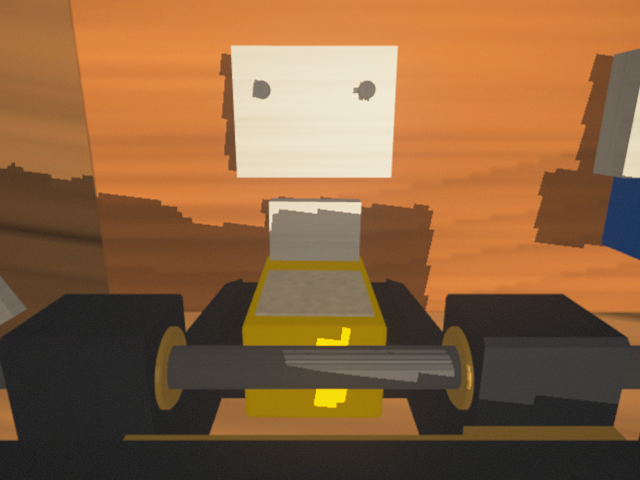

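Set on the board with about 5 N of contact and the tongue in line with the mouth. Sliding in with force feedback.

```bash
python3 - <<'E'
from h import *
f0=sensors.get_state()['wrist_force']
ax=np.array([np.cos(CY),np.sin(CY),0])
def go(x,feed,pause=.05):
    p=chp(x,0.0003,0); env.movel([p[0],p[1],.0780],ori=RT(CY),feed=feed); env.sleep(pause)
    s=sensors.get_state();f=s['wrist_force']
    a=(s['tcp_pos']-CH)@ax
    print(round(s['t'],2),f'cmd {x:.4f} act {a:.4f} z {s["tcp_pos"][2]:.4f} Fax {-(f@ax):.1f} F',f.round(1),'M',s['moment'].round(2)); return -(f@ax)
go(-.038,.04);go(-.031,.03)
x=-.029
while x>-.05:
    F=go(x,.03)
    if F>17 or x>-.011: break
    x+=.002 if x<-.0175 else .001
cv2.imwrite('pics/wrist6.png',vision.grab_frame('wrist')[:,:,::-1])
E
```

```text
11.22 cmd -0.0380 act -0.0389 z 0.0782 Fax 3.3 F [-3.3 -0.2  7.6] M [-0.07  0.71 -0.06]
11.66 cmd -0.0310 act -0.0330 z 0.0782 Fax 6.0 F [-6.  -0.9  9.2] M [-0.16  1.2   0.02]
11.96 cmd -0.0290 act -0.0329 z 0.0783 Fax 10.5 F [-10.3  -2.   15.2] M [-0.32  1.95 -0.01]
12.26 cmd -0.0270 act -0.0299 z 0.0783 Fax 7.6 F [-7.6 -0.6 12.3] M [-0.27  1.54 -0.02]
12.56 cmd -0.0250 act -0.0283 z 0.0783 Fax 9.2 F [-9.2 -0.5 13.6] M [-0.26  1.74 -0.04]
12.86 cmd -0.0230 act -0.0272 z 0.0783 Fax 11.7 F [-11.7  -0.9  16. ] M [-0.32  2.14  0.03]
13.16 cmd -0.0210 act -0.0271 z 0.0784 Fax 15.9 F [-15.6  -2.8  20.4] M [-0.43  2.93 -0.01]
13.46 cmd -0.0190 act -0.0270 z 0.0786 Fax 18.3 F [-18.2  -2.1  25.2] M [-0.51  3.63  0.06]
```

View pics/wrist6.png

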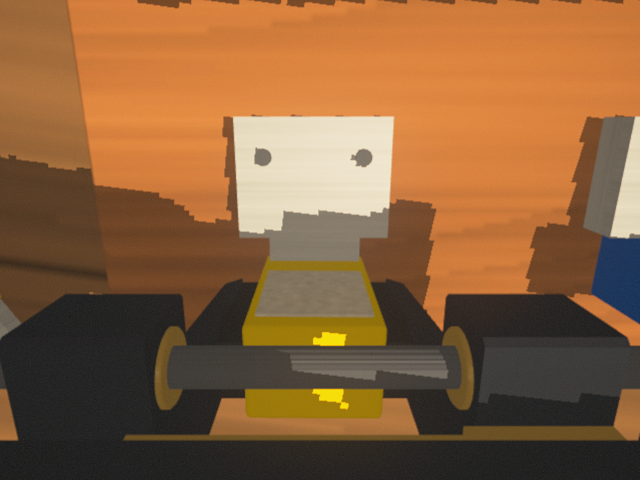

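Tongue is under the lip and at the stop (tip ≈ 12 mm in). Pushing forward also builds up downward load (25 N), and friction on the board is eating the push. I'll ease z to keep the vertical force small and carry on.

```bash
cat > push.py <<'E'
from h import *
import sys
ax=np.array([np.cos(CY),np.sin(CY),0])
def go(x,z,feed=.03,pause=.04):
    p=chp(x,0.0003,0); env.movel([p[0],p[1],z],ori=RT(CY),feed=feed); env.sleep(pause)
    s=sensors.get_state();f=s['wrist_force'];a=(s['tcp_pos']-CH)@ax
    print(round(s['t'],2),f'cmd {x:.4f} {z:.4f} act {a:.4f} z {s["tcp_pos"][2]:.4f} Fax {-(f@ax):.1f} F',f.round(1),'M',s['moment'].round(2)); return -(f@ax),f[2],a
E
python3 - <<'E'
from push import *
x=-.019;z=.078
for i in range(4):
    z+=.0005
    F,fz,a=go(x,z)
    if fz<6: break
E
```

```text
13.8 cmd -0.0190 0.0785 act -0.0252 z 0.0785 Fax 13.4 F [-13.1  -2.7  16.7] M [-0.41  2.8   0.03]
14.09 cmd -0.0190 0.0790 act -0.0245 z 0.0785 Fax 11.1 F [-11.1  -1.1  12. ] M [-0.39  2.33  0.04]
14.38 cmd -0.0190 0.0795 act -0.0240 z 0.0785 Fax 9.0 F [-8.9 -1.5  7.4] M [-0.42  1.89  0.07]
14.68 cmd -0.0190 0.0800 act -0.0233 z 0.0785 Fax 7.6 F [-7.4 -1.8  1.4] M [-0.33  1.51 -0.04]
```

```bash
python3 - <<'E'
from push import *
x=-.019;z=.0801;aprev=-1
for i in range(14):
    x+=.002
    F,fz,a=go(x,z,pause=.02)
    z+=np.clip((fz-3)/10*1e-3,-.0006,.0008)+.0002
    z=min(z,.0835)
    if F>20 or a>-.0145: break
print('next z',z)
cv2.imwrite('pics/wrist7.png',vision.grab_frame('wrist')[:,:,::-1])
E
```

```text
14.94 cmd -0.0170 0.0801 act -0.0213 z 0.0786 Fax 6.3 F [-6.2 -0.6  2. ] M [-0.36  1.49  0.04]
15.21 cmd -0.0150 0.0802 act -0.0198 z 0.0786 Fax 7.4 F [-7.3 -1.3  1.4] M [-0.4   1.64  0.05]
15.47 cmd -0.0130 0.0802 act -0.0184 z 0.0787 Fax 8.0 F [-7.8 -2.1  3.9] M [-0.42  1.98  0.  ]
15.74 cmd -0.0110 0.0805 act -0.0165 z 0.0787 Fax 7.9 F [-7.8 -1.1  2.6] M [-0.5   1.9   0.02]
16.01 cmd -0.0090 0.0807 act -0.0152 z 0.0787 Fax 9.6 F [-9.3 -2.6  4. ] M [-0.49  2.18  0.05]
16.27 cmd -0.0070 0.0810 act -0.0152 z 0.0788 Fax 13.3 F [-13.   -2.6   5.6] M [-0.6   2.8   0.07]
16.54 cmd -0.0050 0.0815 act -0.0151 z 0.0789 Fax 16.3 F [-16.1  -2.8   7.1] M [-0.68  3.43  0.08]
16.81 cmd -0.0030 0.0821 act -0.0150 z 0.0791 Fax 19.7 F [-19.2  -4.3   8.4] M [-0.88  3.98  0.17]
17.07 cmd -0.0010 0.0828 act -0.0149 z 0.0793 Fax 22.4 F [-22.   -4.3   7.6] M [-0.96  4.6   0.17]
next z 0.08347233247452146
```

View pics/wrist7.png

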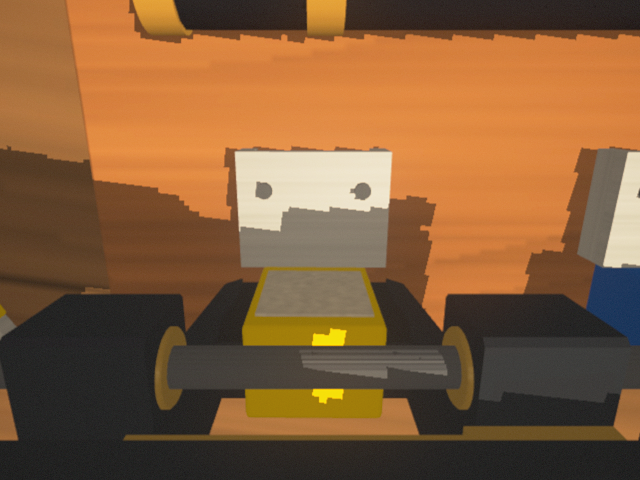

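It met a hard stop: the tool stays at -15.0 mm while force climbs from about 8 to 22 N, which is the shoulder on the lip. I'll ease back to a moderate press and check tilt and squareness.

```bash
python3 - <<'E'
from push import *
go(-.0045,.0812); env.sleep(.5)
s=st('hold');R=s['eef_rot'];print('tilt',np.degrees(np.arccos(-R[2,1])),'axis',R[:,1].round(4),'yaw',np.arctan2(-R[1,0],-R[0,0]))
m=vision.camera_model('wrist');im=vision.grab_frame('wrist')
cv2.imwrite('pics/wrist8.png',cv2.resize(im[130:345,200:430,::-1],None,fx=2.6,fy=2.6))
sd=vision.grab_frame('side');cv2.imwrite('pics/side8.png',cv2.resize(sd[270:380,180:320,::-1],None,fx=5,fy=5))
# channel front top corners, tongue gap
axx=-R[:2,0];n=-R[:2,2]
P=ray(m,[(240,267),(386,267)],.076)[:,:2]-s['tcp_pos'][:2];print('lip',(P@axx*1e3).round(1),(P@n*1e3).round(1))
P=ray(m,[(244,327),(386,327)],.124)[:,:2]-s['tcp_pos'][:2];print('topfront',(P@axx*1e3).round(1),(P@n*1e3).round(1))
st('end')
E
```

```text
17.44 cmd -0.0045 0.0812 act -0.0151 z 0.0790 Fax 17.6 F [-17.4  -2.9  10.1] M [-0.72  3.77  0.19]
hold 17.94 tcp [0.6087 0.1203 0.079 ] F [-17.59  -3.11   9.99] M [-0.71  3.8   0.19] w 0.04
tilt 1.2546354758541611 axis [-0.0218 -0.0018 -0.9998] yaw 0.1464840991055408
lip [15. 15.] [ 28.  -28.6]
topfront [15.6 15.7] [ 18.4 -20.5]
end 18.04 tcp [0.6087 0.1203 0.079 ] F [-17.83  -3.69   9.2 ] M [-0.7   3.75  0.14] w 0.0397
```

View pics/wrist8.png

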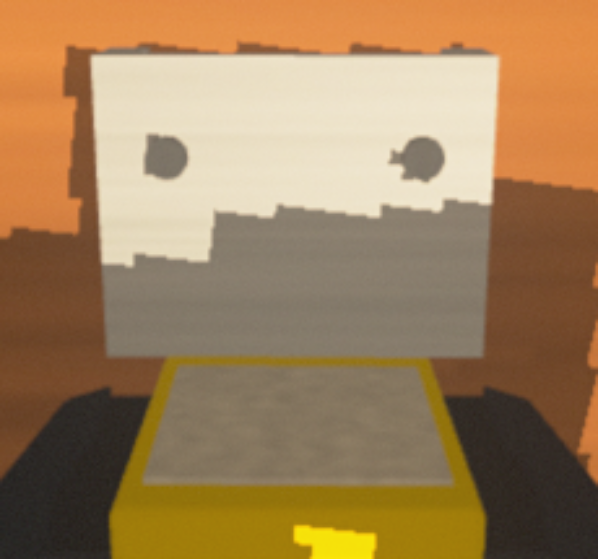

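View pics/side8.png

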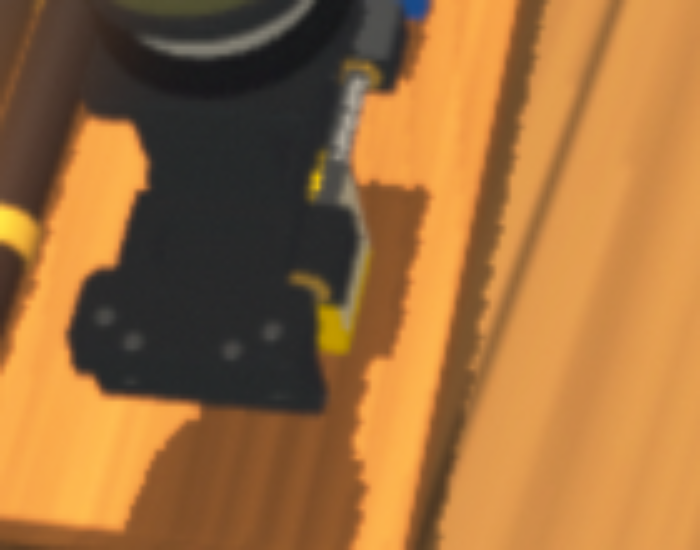

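The shoulder meets the lip with no gap and the hold is steady at about 17.6 N. Tilt is 0.02 rad and lateral offset is under 1 mm, so I'm handing in.

```bash
python3 - <<'E'
from h import *
st('before'); env.sign_off(); st('after')
E
```

```text
before 18.04 tcp [0.6087 0.1203 0.079 ] F [-17.83  -3.69   9.2 ] M [-0.7   3.75  0.14] w 0.0397
the job is handed in; nothing more can be done
the job is handed in; nothing more can be done
```

I picked up the smaller yellow holder and set it on the shelf edge in front of the empty left channel. I then slid its tongue under the lip and pushed it home. I handed the job in at 18.0 s with the gripper still holding it pressed there; sign-off gives no verdict.

**Set on the edge:** the holder stood about 50 mm in front of the lip with roughly 5 N of contact, held for more than 0.25 s.

**Slide in:** the first push stalled where the tongue met the stop, because downward load (25 N) made it drag on the board. I raised the tool slightly and it went on. Push force rose to about 8–10 N on the way in, then climbed steeply with no more movement, which is the shoulder on the solid lip.

**Last checks before hand-in:**
- **Position:** the holder centre was about 15.1 mm in front of the lip, and the picture showed no gap.
- **Squareness:** the tool, which the holder sat square in, had a yaw error near 0 and a tilt of 0.02 rad. Lateral offset was under 1 mm.
- **Push and grip:** axial push was about 17.7 N and steady, with 40 mm between the fingers.

**Not measured directly:** I inferred the stop's travel from the flush position and the force, and did not see it. The tool rose about 0.8 mm while pushing and was still about 0.8 mm high at hand-in. The stub, the ferrule and the screwdriver were not in my path; I did not check their positions again at the end.

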